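# Reset the tripped relay with the stylus and shut the control box

### The job

One of the two relays in the open control box has tripped: take the red stylus from its stand and with its tip press the recessed blue reset button fully in, holding it there for half a second, without pressing the green one. Hang the stylus back in the slot of its stand and push the box's door shut until it clicks home on its catch. Leave the door open until the button has been reset, and don't drop the stylus or shift the other things on the bench.

Things in the scene. Friction and masses are not known exactly. Their poses are not given: they have to be found in the camera images.
- stylus: Stylus tool hanging upright in the stand: red square handle 16 x 16 mm, 48 mm tall, its faces square to the stylus's x and y; below it a black round guard, 34 mm across and 5 mm thick; below that a steel shaft 7 mm across and 75 mm long. Origin: centre of the guard's underside, z up along the shaft away from the tip; the handle spans z = 5 to 53 mm. 60 g or so.
- stylus_tip (a point): The stylus's tip, 75 mm below the origin of the stylus on its axis.
- stand: Fixed stylus stand: a wooden plate 70 x 70 mm, 8 mm thick, its top 100 mm above the bench, on two dark steel side walls (outer faces 66 mm apart, along x) and a steel foot 80 x 80 x 8 mm. A slot 18 mm wide runs along the plate's middle from the open front edge (stand -x) to 10 mm past its centre. Origin: centre of the foot's underside, z up. Place and yaw vary.
- stand_seat (a point): Centre of the stand's top face, 100 mm above the stand's origin: where the centre of the stylus's guard underside rests.
- enclosure: Fixed grey control box lying on its back, open side up: 260 (x) x 180 (y) x 110 mm tall, walls 4 mm. Origin: centre of its underside, z up. The door is hinged along its +y rim. Place and yaw vary.
- blue_relay: Relay with the blue button, fixed in the box: 45 (x) x 70 (y) x 79 mm tall, black with a grey face, a blue square frame round the button's recess and an orange flag (tripped). Origin: centre of its underside, 8 mm above the bench; axes parallel to the box's. It may stand in either of two places, 100 mm apart along the box's x.
- blue_button (a joint): Blue button's travel in m: 0 out, 0.004 fully in; sprung, about 1.3 N to start and 4 N fully in; it springs out again.
- blue_top (a point): Centre of the blue button's face (13 mm across), which lies 6 mm below the relay's face at the bottom of a square recess 14 x 14 mm; it is pressed straight down.
- green_relay: The other relay, like the first but with a green frame and button and no orange flag; in the other of the two places.
- green_button (a joint): Green button's travel in m: 0 out, 0.004 fully in. Not to be pressed.
- green_top (a point): Centre of the green button's face, likewise recessed.
- door (a joint): Angle of the box's door in rad: 0 shut, 1.57 standing upright, more when leaning outwards, stop at 1.95. A stiff hinge keeps it where it is left. A sprung catch in the middle of the free edge resists from about 0.09 rad, passes over centre at about 0.045 rad and then pulls the door home to 0; about 5 N down near the free edge pushes it home.
- door_hinge (a point): Middle of the door's hinge line, 110 mm above the box's underside and 90 mm to +y of its centre; the line runs along the box's x. The door is a grey panel 260 mm (along the hinge) x 180 mm, 10 mm thick, with a yellow patch on its outer face; inner face through the hinge line, outer face 10 mm beyond it (up when shut).
- door_edge (a point): Middle of the door's free edge, on the outer face, 180 mm from the hinge line.
- can: Bystander: aluminium spray can with an orange band, 60 mm across, 200 mm tall, standing beside the stand. Origin: centre of its underside.
- tape: Bystander: roll of blue tape lying flat beside the stand, 68 mm across, 24 mm tall. Origin: centre of its underside.
- breaker: Bystander: white circuit breaker with red levers, 70 x 54 x 85 mm tall, on the robot's side of the box. Origin: centre of its underside.
- contactor: Bystander: blue and black contactor, 75 x 90 x 80 mm tall, on the box's -y side. Origin: centre of its underside.
- screwdriver: Bystander: screwdriver with a black handle, 190 mm long, lying on the hinge side of the box, about 30 mm tall.
- pen: Bystander: orange pen, 140 mm long, 12 mm across, lying on the robot's side of the stand.
- jar: Bystander: amber glass jar, 72 mm across, 110 mm tall, near the box's hinge side on the robot's side. Origin: centre of its underside.
Mind the look-alikes: they are no part of the job. Leave any purple look-alike of the stylus alone. What is shaped like the stand but turquoise is not meant.

How it is judged:
By the outcome, as a careful person would: the job done as asked, in the order asked, and still so for the second after the job is handed in, with the robot touching nothing.
It also fails if it takes over 69 s, if anything falls off the work surface, if the arm or the gripper's body presses on something with over 40 N, if the wrist force passes 120 N, or if a joint passes its speed limit or range.

### The arm

A 6-joint arm with a two-finger parallel gripper is mounted at the origin on the work surface. World frame = base frame: x ahead of the robot, y to its left, z up, the work surface at z = 0. Lengths are in mm, angles in rad, forces in N, time in s.
With the tool pointing down it reaches from about 300 to 875 mm from the base axis. Payload 6.4 kg.
Tool frame: the origin (TCP) lies at the very end of the fingers, on their centre line; the grasp point (between the pads) lies 19 mm behind it; y points along the fingers, z is the direction in which the jaws open and shut, and the axes are right-handed (so a half turn about y gives the same grasp; the last joint's range is limited). The gripper opens to 88 mm and grips with 3 to 60 N. Pads are 18 mm wide; open, the fingers measure 123 mm over their backs; the gripper's body (75 mm by 187 mm) begins 45 mm behind the grasp point.
Start: joints at [-1.364, 0.181, 1.607, -0, 1.354, -0.206], TCP at [230.693, -526.709, 238.714] pointing down, gripper open.
Joint ranges: [-2.99, 2.99], [-0.89, 2.07], [0.3, 2.58], [-1.14, 4.28], [0, 2.63], [-3.12, 3.12]. Speed limits (rad/s): [2.57, 2.57, 3.01, 3.14, 3.14, 3.14].

### API

Orientations are given as a unit quaternion [x, y, z, w].
In Python, from bench import * gives the robot as it stands. Calls block until the motion is done:
- move_to(position, orientation): joint-space move of the TCP to a pose.
- movel(position, speed=150, frame=None, stop_force=None): straight line of the TCP; frame=None keeps the orientation; speed is the mean speed in mm/s. With stop_force (N) it stops when the force on the tool has changed by that much, and returns True; else False.
- move_j(angles): joint-space move.
- grip(opening, strength=None): finger opening in mm; strength is the grip in N (None keeps the last); returns when the fingers have stopped.
- hold(seconds).
- inverse_kinematics(position, orientation): joint angles nearest the present ones, or None.
- snapshot(name): name is "side" or "top"; returns the picture (420x560x3 uint8, red, green, blue); there is no depth.
- camera_model(name): a dict with "fx", "fy", "cx", "cy" (pixels), "distortion" ([k1, k2, p1, p2, k3] as OpenCV has them; the pictures are not rectified), "position" and "orientation" of the camera in the world. Camera axes: x right, y up, looking along -z (the intrinsics and any distortion apply to the point x, -y, -z); pixel columns grow to the right and rows downward; lengths in mm; the calibration is good to about 2 mm. A picture is of the moment at which its call begins. camera_model takes no time and is no camera call.
A pose or a line that the arm cannot do raises IKError and nothing moves.
- sign_off(): hands the job in, once; it reports no verdict.
Trained networks look in the newest picture that a camera, given by its name, has taken for a name from the list of things; names that differ only in an ending like _2 or _b are one class to them, and where a whole thing is asked for, a point or a joint stands for the part that bears it (a point fixed in the world has none). Each returns a list of dicts, best first, with "conf" (0 to 1); they miss things now and then, are a little off and sometimes report something else, mostly with a low value. They report only what shows in the picture. A call takes as long as a camera call. They do not tell look-alikes from the thing itself.
- silhouettes(target, camera): "region" (420x560 bool, what is visible of it) and "bbox" ([left, top, right, bottom] in pixels, round what is visible of it).
Readings, each from a call of its own:
- current_t(): time.
- current_q(): joint angles.
- current_qvel(): joint speeds.
- current_joint_efforts(): joint torques, N m.
- current_tcp_pos(): TCP position.
- current_tcp_rot(): TCP orientation.
- current_force(): force on the tool from outside, world axes, zero at the start.
- current_moment(): the same for the moment, N m.
- current_grip_width(): finger opening in mm.
Only numpy, scipy, OpenCV 4.12 (cv2) and the standard library are available. Lean on these libraries where they do the work, as an engineer would, in place of code of your own. Each camera call takes 0.05 s, during which the arm holds its last target. There are 200 camera calls.

## Working session

There is one attempt and no reset: what is moved stays moved. The work goes in short steps, each a Python script; the robot and the scene stay as the last script left them, time stands still between calls to the robot, and variables do not carry over. Pictures are saved under pics/ and viewed, about 8 in all and at most 12, crops included, and the job is handed in when it is done.

```bash
mkdir -p pics; ls
python3 - <<'E'
from bench import *
import cv2,numpy as np
for n in("side","top"):
    im=snapshot(n); cv2.imwrite(f"pics/{n}0.png",cv2.resize(im[:,:,::-1],(784,588),interpolation=cv2.INTER_CUBIC))
    np.save(f"pics/{n}0.npy",im)
    print(n,camera_model(n))
    for t in("stylus","stand","enclosure","blue_relay","green_relay","blue_top","door"):
        try: print(t,[(d["bbox"],round(d["conf"],2)) for d in silhouettes(t,n)][:4])
        except Exception as e: print(t,repr(e))
print(current_t(),current_tcp_rot())
E
```

```text
pics
side {'fx': 447.9854828858237, 'fy': 447.9854828858237, 'cx': 278.2099034037724, 'cy': 205.48770499655305, 'distortion': array([0.04161788, 0.        , 0.        , 0.        , 0.        ]), 'position': array([221.24704767, 721.53742861, 781.5866481 ]), 'orientation': array([-0.07452522,  0.41403595,  0.89330933, -0.15817292])}
stylus [([294.6, 176.2, 305.8, 220.0], 0.49), ([302.8, 144.5, 317.5, 167.5], 0.45)]
stand [([292.4, 154.8, 325.6, 204.1], 0.95), ([340.1, 182.3, 372.0, 231.3], 0.64)]
enclosure [([102.8, 174.5, 283.0, 319.2], 0.77)]
blue_relay [([210.6, 230.6, 246.7, 282.1], 0.97), ([288.0, 108.8, 308.1, 176.7], 0.2)]
green_relay [([194.0, 213.9, 216.5, 250.9], 0.59)]
blue_top []
door [([102.2, 170.8, 222.4, 285.7], 0.83)]
top {'fx': 417.0861107806543, 'fy': 417.0861107806543, 'cx': 277.6283225168324, 'cy': 211.9141014187913, 'distortion': array([-0.04901147,  0.        ,  0.        ,  0.        ,  0.        ]), 'position': array([ 364.69780218,  -53.79863893, 1051.63229412]), 'orientation': array([ 0.05880734, -0.05051575, -0.69575732,  0.71408095])}
stylus [([178.7, 235.0, 216.2, 276.2], 0.59), ([354.2, 219.5, 367.9, 233.8], 0.58), ([302.8, 226.3, 318.4, 238.9], 0.54)]
stand [([333.5, 209.1, 382.0, 253.9], 0.56)]
enclosure [([112.6, 67.9, 267.7, 240.4], 0.79), ([110.9, 67.7, 195.4, 209.7], 0.32)]
blue_relay [([195.2, 179.5, 235.3, 212.7], 0.63)]
green_relay [([178.9, 236.5, 213.6, 276.9], 0.68), ([212.2, 143.3, 248.0, 174.8], 0.64), ([332.0, 208.5, 379.9, 250.4], 0.56)]
blue_top []
door [([113.1, 71.8, 196.3, 211.5], 0.78)]
0.8 [-0.14491068  0.69210501 -0.69208979  0.14492502]
```

View pics/top0.png

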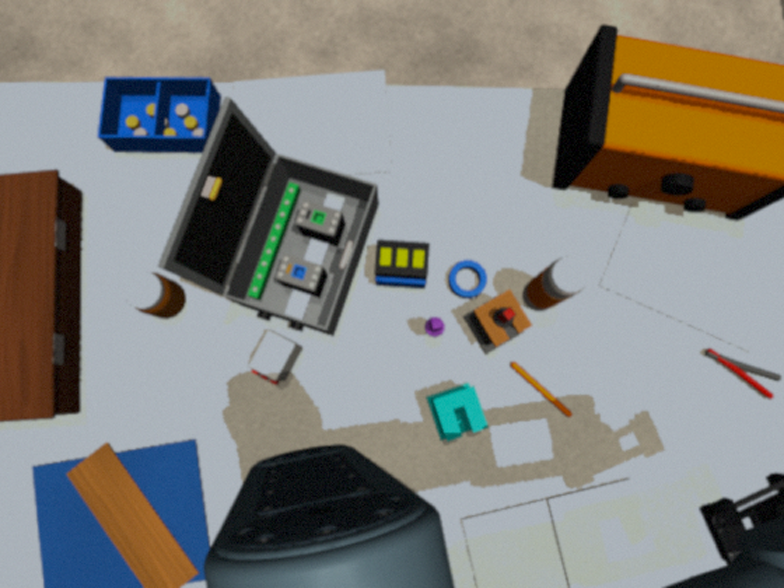

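View pics/side0.png

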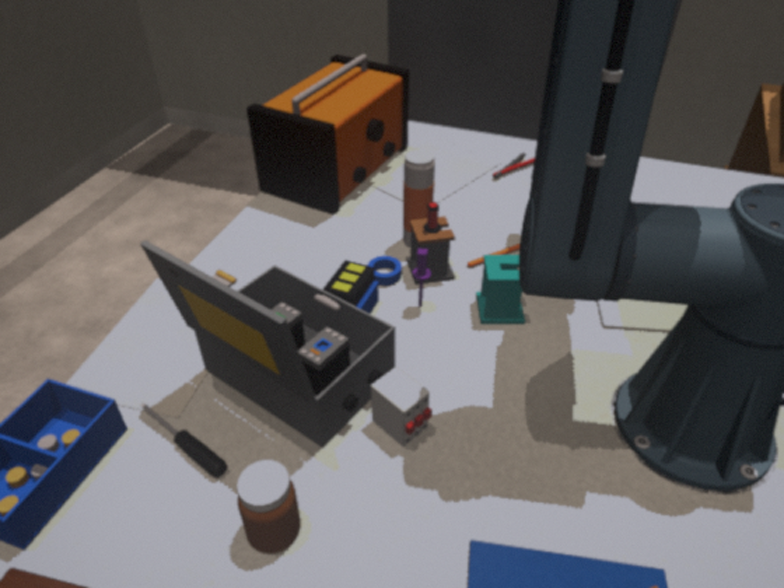

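Top view (1.4× pixels): the red stylus is at (508,314), hanging in the wooden stand, and this one fits the description. The purple stylus at (434,326) and turquoise stand at (458,412) are look-alikes. The box is at about (305,245), with the blue relay at (300,270) (orange flag) and the green relay at (318,218). The door leans left. I'll confirm with one composite crop.

```bash
cat > h.py <<'E'
import numpy as np, cv2
from scipy.spatial.transform import Rotation as R
from bench import *
def K(c): return np.array([[c["fx"],0,c["cx"]],[0,c["fy"],c["cy"]],[0,0,1.]])
F=np.diag([1,-1,-1.])
def ray(n,uv):
    c=camera_model(n); p=cv2.undistortPoints(np.array(uv,float).reshape(-1,1,2),K(c),c["distortion"]).reshape(-1,2)
    d=np.c_[p,np.ones(len(p))]@F
    return c["position"],R.from_quat(c["orientation"]).apply(d)
def on_z(n,uv,z):
    o,d=ray(n,uv); return o+d*((z-o[2])/d[:,2])[:,None]
def proj(n,P):
    c=camera_model(n); q=R.from_quat(c["orientation"]).inv().apply(np.atleast_2d(P)-c["position"])@F
    return cv2.projectPoints(q,np.zeros(3),np.zeros(3),K(c),c["distortion"])[0].reshape(-1,2)
def tri(uv_top,uv_side):
    a,b=ray("top",[uv_top]),ray("side",[uv_side]); A=0;y=0
    for o,d in(a,b):
        d=d[0]/np.linalg.norm(d[0]);M=np.eye(3)-np.outer(d,d);A=A+M;y=y+M@o
    return np.linalg.solve(A,y)
def down(yaw): # tool y axis down, jaws (z) opening along world yaw
    z=np.array([np.cos(yaw),np.sin(yaw),0]);y=np.array([0,0,-1.]);x=np.cross(y,z)
    return R.from_matrix(np.c_[x,y,z]).as_quat()
def tile(im,l,t,w,h,s):
    return cv2.resize(im[t:t+h,l:l+w,::-1],None,fx=s,fy=s,interpolation=cv2.INTER_CUBIC)
E
python3 - <<'E'
from h import *
t=np.load("pics/top0.npy");s=np.load("pics/side0.npy")
a=tile(t,325,200,60,60,5);b=tile(s,280,140,60,60,5)
c=tile(t,150,95,125,150,4)
o=np.zeros((600,800,3),np.uint8);o[:300,:300]=a;o[300:,:300]=b;o[:,300:]=c
cv2.imwrite("pics/c1.png",o)
print(R.from_quat(current_tcp_rot()).as_matrix().round(2))
print(on_z("top",[[378/1.4,186/1.4],[333/1.4,333/1.4],[229/1.4,300/1.4],[275/1.4,157/1.4]],110).round())
E
```

```text
[[-0.92  0.    0.4 ]
 [-0.4   0.   -0.92]
 [-0.   -1.   -0.  ]]
[[700. -18. 110.]
 [450.  48. 110.]
 [499. 221. 110.]
 [748. 160. 110.]]
```

View pics/c1.png

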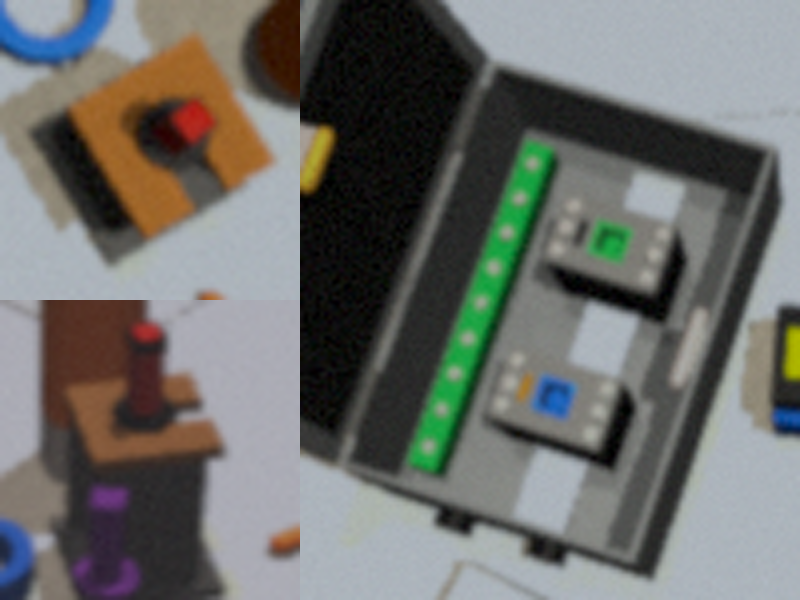

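The crop confirms it: the red stylus hangs in the wooden stand, whose slot opens toward the lower right of the top crop. The blue frame with the orange flag is at (553,397) in the crop, and the green one is at (610,240). Next I'll convert these to positions.

Run:
```python
from h import *
from scipy.optimize import least_squares
t=np.load("pics/top0.npy");s=np.load("pics/side0.npy")
def cr(p,l,t_,k,ox=0,oy=0): p=np.array(p,float)-[ox,oy]; return (p+.5)/k-.5+[l,t_]
# stand plate
pc=cr([[197,37],[272,160],[148,240],[70,105]],325,200,5)
P=on_z("top",pc,100);print("plate",P.round(1).tolist(),"sides",[round(np.linalg.norm(P[i]-P[i-1]),1) for i in range(4)])
def rect(p,hx,hy,signs,z):
    c,s_=np.cos(p[2]),np.sin(p[2]);q=np.array(signs)*[hx,hy]
    return np.c_[p[0]+c*q[:,0]-s_*q[:,1],p[1]+s_*q[:,0]+c*q[:,1],np.full(len(q),z)]
def fit(uv,hx,hy,sg,z,p0):
    r=least_squares(lambda p:(proj("top",rect(p,hx,hy,sg,z))-uv).ravel(),p0);return r.x,np.abs(r.fun).max()
# order: back-right? corners: (197,37)=back,-y ; (272,160)=front,-y ; (148,240)=front,+y ; (70,105)=back,+y
print("stand",fit(pc,35,35,[[1,-1],[-1,-1],[-1,1],[1,1]],100,[*P.mean(0)[:2],.5]))
bc=cr([[490,65],[777,150],[632,556],[345,465]],150,95,4,300,0)
print("box",fit(bc,130,90,[[1,1],[1,-1],[-1,-1],[-1,1]],110,[600,100,-.26]))
def blob(im,f,l,t_,w,h):
    x=im[t_:t_+h,l:l+w].astype(int);m=f(x[...,0],x[...,1],x[...,2]).astype(np.uint8)
    n,_,st,ce=cv2.connectedComponentsWithStats(m);i=1+st[1:,4].argmax();return ce[i]+[l,t_],st[i,4]
blue=lambda r,g,b:(b>r+50)&(b>g+35)
red=lambda r,g,b:(r>g+70)&(r>b+60)&(r>130)
grn=lambda r,g,b:(g>r+50)&(g>b+40)
bt=blob(t,blue,195,175,45,40);bs=blob(s,blue,205,228,45,55)
print("blue",bt,bs,on_z("top",[bt[0]],87),on_z("side",[bs[0]],87),tri(bt[0],bs[0]))
gt=blob(t,grn,212,143,36,32);print("green",gt,on_z("top",[gt[0]],87))
rt=blob(t,red,345,210,35,30);rs=blob(s,red,300,140,20,12)
print("red",rt,rs,on_z("top",[rt[0]],153),on_z("side",[rs[0]],153),tri(rt[0],rs[0]))
x=t[210:240,345:380].astype(int);m=red(x[...,0],x[...,1],x[...,2])
c=max(cv2.findContours(m.astype(np.uint8),0,1)[0],key=len);print("rect",cv2.minAreaRect(c))
g=cr([[172,136]],325,200,5);print("guard",on_z("top",g,105))
for i,uv in (("can top",[[575/1.4,275/1.4]]),("jar",[[160/1.4,290/1.4]])):print(i,on_z("top",uv,200 if i[0]=="c" else 110))
print("candet",[(d["bbox"],d["conf"]) for d in silhouettes("can","side")][:1])
```

```text
plate [[529.6, -240.1, 100.0], [473.2, -274.3, 100.0], [435.1, -217.3, 100.0], [496.3, -181.4, 100.0]] sides [np.float64(67.4), np.float64(65.9), np.float64(68.6), np.float64(71.0)]
stand (array([ 483.56523504, -228.28417922,    0.5453892 ]), np.float64(0.8984943441927271))
box (array([ 6.04955374e+02,  1.07840446e+02, -2.85566431e-01]), np.float64(1.8335616906078087))
blue (array([213.04597701, 193.82758621]), np.int32(87)) (array([230.05970149, 246.02985075]), np.int32(67)) [[554.43439252 113.32841118  87.        ]] [[556.45857663 114.94063695  87.        ]] [555.79938163 113.87052018  85.84940134]
green (array([227.075, 154.85 ]), np.int32(80)) [[650.48001398  84.51917212  87.        ]]
red (array([363.72093023, 223.44186047]), np.int32(43)) (array([308.83333333, 145.91666667]), np.int32(12)) [[ 484.1377233  -228.93229058  153.        ]] [[ 485.88100347 -224.97115823  153.        ]] [ 485.75535817 -229.21837694  150.24848643]
rect ((19.000001907348633, 13.5), (6.363961219787598, 6.363961219787598), 45.0)
guard [[ 482.51240126 -227.44780002  105.        ]]
can top [[ 537.05219749 -318.25320958  200.        ]]
jar [[513.08593546 337.72317173 110.        ]]
candet [([288.0, 108.2, 308.1, 175.3], 0.68)]
```

Run:
```python
from h import *
print("purple",tri([434/1.4,326/1.4],[423/1.4,252/1.4]).round(), on_z("top",[[434/1.4,326/1.4]],120).round())
S=np.array([484,-228.5]); B=np.array([555.5,113.9]); ys=.545; yb=-.29
for k in(0,np.pi,-np.pi):
    for p,y in((( *S,260),ys),((*S,110),ys),((*B,300),yb),((*B,160),yb)):
        q=inverse_kinematics(list(map(float,p)),down(y+k)); print(k,p[2],None if q is None else np.round(q,2))
```

```text
purple [ 465. -114.  127.] [[ 464. -115.  120.]]
0 260 [-0.66  0.07  1.68  0.    1.39 -1.21]
0 110 [-0.66  0.25  1.81  0.    1.08 -1.21]
0 300 [-0.01  0.12  1.55 -0.    1.47  0.28]
0 160 [-0.01  0.25  1.7  -0.    1.2   0.28]
3.141592653589793 260 [-0.66  0.07  1.68 -0.    1.39  1.93]
3.141592653589793 110 [-0.66  0.25  1.81 -0.    1.08  1.93]
3.141592653589793 300 [-0.01  0.12  1.55 -0.    1.47 -2.86]
3.141592653589793 160 [-0.01  0.25  1.7  -0.    1.2  -2.86]
-3.141592653589793 260 [-0.66  0.07  1.68 -0.    1.39  1.93]
-3.141592653589793 110 [-0.66  0.25  1.81 -0.    1.08  1.93]
-3.141592653589793 300 [-0.01  0.12  1.55 -0.    1.47 -2.86]
-3.141592653589793 160 [-0.01  0.25  1.7  -0.    1.2  -2.86]
```

Run:
```python
from h import *
S=[484,-228.5]; o=down(.545)
grip(60)
move_to([*S,250],o)
print(movel([*S,112],speed=120,stop_force=6), current_tcp_pos())
grip(8,30); print("w",current_grip_width(),current_force().round(2),current_t())
f0=current_force()
print(movel([*S,262],speed=100)); print("w",current_grip_width(),current_force().round(2),current_t())
a=tile(snapshot("top"),310,170,100,100,4);b=tile(snapshot("side"),250,80,100,100,4)
cv2.imwrite("pics/c2.png",np.hstack([a,b]))
```

```text
False [ 484.5313974  -228.9093552   112.82675684]
w 16.34073456769819 [-0.51 -0.58  0.84] 4.925
False
w 16.255844255129404 [ 0.55 -0.08 -0.18] 6.575
```

View pics/c2.png

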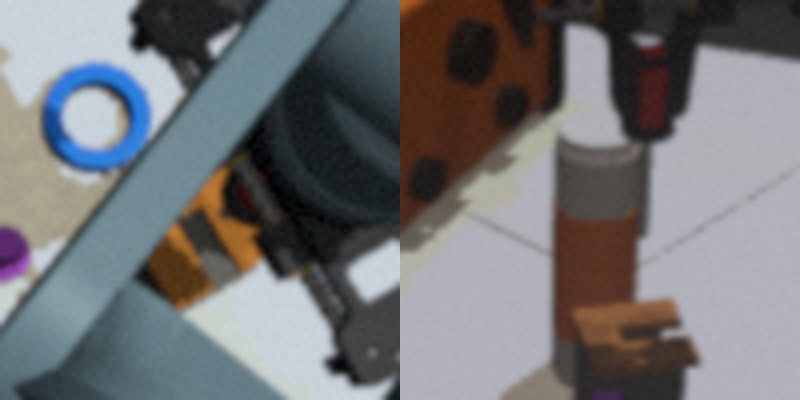

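Side crop: the red handle is gripped at (652,90), the guard at (640,130) is under the fingers, and the stand is empty. Now over to the blue button for a close look.

Run:
```python
from h import *
B=[555.5,113.9]; o=down(-.29)
move_to([*B,262],o); movel([*B,192],speed=120)
p=np.array(current_tcp_pos());print(p.round(1),current_tcp_rot(),current_grip_width(),current_t())
tip=p-[0,0,87.8]
print("exp tip",tip,"side",proj("side",[tip]),"guard",proj("side",[p-[0,0,12.8]]),"btn frame",proj("side",[[*B,87]]),proj("top",[tip,[*B,87]]))
s=snapshot("side");np.save("pics/s3.npy",s)
a=tile(s,195,195,60,90,6); t=snapshot("top"); b=tile(t,180,160,40*1,90,6)
cv2.imwrite("pics/c3.png",np.hstack([a,b]))
```

```text
[556.  113.6 192.6] [ 0.42213867 -0.56690386  0.56726903 -0.42264027] 16.007376903163678 8.7417
exp tip [555.99859152 113.62348281 104.78404896] side [[229.92479333 239.81790738]] guard [[227.29010469 213.51550649]] btn frame [[230.66510465 245.81498239]] [[211.71074409 191.65488161]
 [212.82842605 193.37971266]]
```

View pics/c3.png

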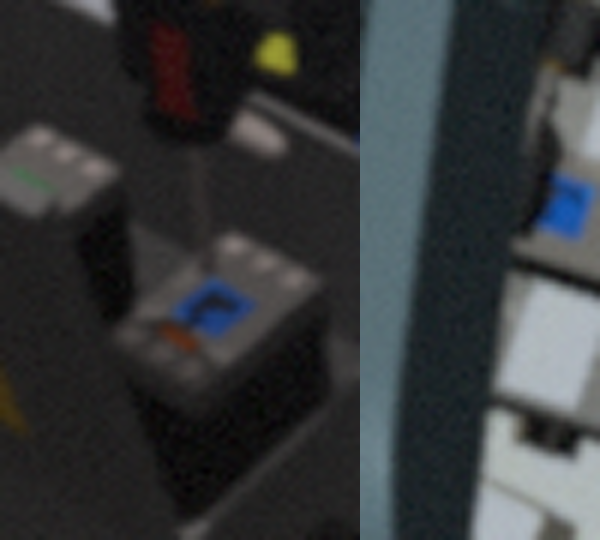

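The side crop shows the tip at about (207,268), just above and behind the blue frame at (213,306). Both match their projections to within 1 px, so I'll descend under force guard.

Run:
```python
from h import *
B=[555.5,113.9]
hold(.2);f0=current_force();print("f0",f0.round(2))
r=movel([*B,171.5],speed=40,stop_force=2.0)
print(r,np.round(current_tcp_pos(),2),(current_force()-f0).round(2))
if not r:
    z=171.5
    while z>160:
        z-=1; movel([*B,z],speed=15); hold(.05); d=current_force()-f0
        print(z,np.round(current_tcp_pos(),2),d.round(2))
        if d[2]>7: break
    hold(.8); print("held",np.round(current_tcp_pos(),2),(current_force()-f0).round(2),current_t())
```

```text
f0 [ 0.28 -0.02  0.03]
False [555.48 113.92 171.38] [ 0.11  0.13 -0.45]
170.5 [555.59 113.9  170.67] [-0.52 -0.23  0.14]
169.5 [555.48 113.91 169.5 ] [-0.22 -0.39 -1.  ]
168.5 [555.45 113.9  168.41] [ 0.49 -0.24 -0.13]
167.5 [555.67 113.9  167.71] [-0.65  0.2   0.65]
166.5 [555.62 113.9  166.63] [-0.49 -0.29  1.07]
165.5 [555.62 113.86 165.61] [-0.44  0.63  2.73]
164.5 [555.63 113.88 164.61] [1.47 0.18 2.41]
163.5 [555.75 113.95 163.89] [-0.61  0.17  5.21]
162.5 [556.14 114.08 163.72] [-1.32  0.37  9.05]
held [556.12 114.06 163.71] [-1.2   1.25  9.82] 13.2
```

The spring ramp and travel fit: contact at about 167.7, a hard stop at 163.7 (4 mm), held for 0.8 s at about 9.8 N. I'll lift out, check the flag, and return the stylus.

Run:
```python
from h import *
B=[555.5,113.9];S=[484,-228.5]
movel([*B,262],speed=120); print("w",current_grip_width())
s0=snapshot("side")
move_to([*S,262],down(.545)); hold(.1)
p=current_tcp_pos();print(np.round(p,1))
s=snapshot("side");t=snapshot("top")
cv2.imwrite("pics/c4.png",np.hstack([tile(s0,195,215,60,75,5),tile(s,265,80,70,75,5)]))
movel([*S,135],speed=120,stop_force=5)
hold(.1);f0=current_force()
r=movel([*S,110.5],speed=25,stop_force=2.5)
print(r,np.round(current_tcp_pos(),2),(current_force()-f0).round(2),current_t())
a=snapshot("side");cv2.imwrite("pics/c5.png",tile(a,270,120,80,90,6))
```

```text
w 16.56044124347425
[ 484.4 -227.6  261.9]
True [ 483.79 -228.35  112.01] [0.28 0.96 4.35] 17.925
```

View pics/c4.png

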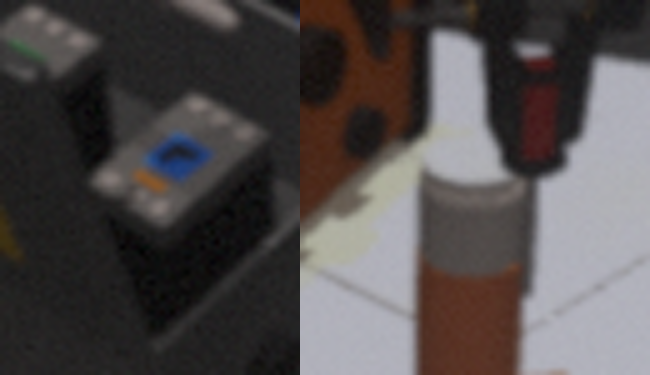

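View pics/c5.png

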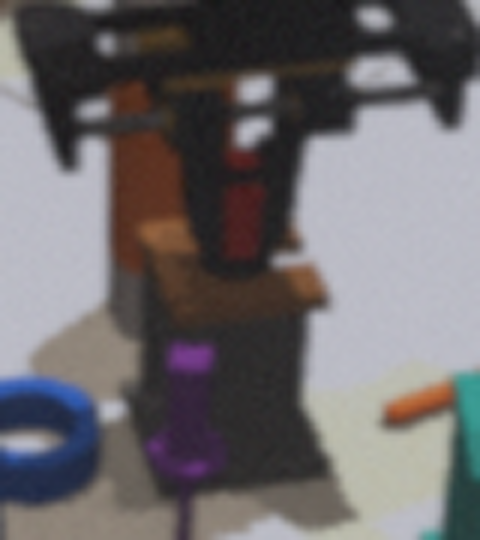

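Left crop: nothing is disturbed in the box; the flag mark is still orange, but the travel and force say the button was fully in. The guard is now on the plate at (240,265), with the handle upright. I'll release, back off and work out the door angle.

```bash
cat > door.py <<'E'
from h import *
yb=-.29; C=np.array([605,107.8])
def W(x,y,z): # box frame -> world
    c,s=np.cos(yb),np.sin(yb);return np.array([C[0]+c*x-s*y,C[1]+s*x+c*y,z],float)
def D(r,th,off,x=0): # point on door at radius r, off beyond inner face
    return W(x,90-r*np.cos(th)+off*np.sin(th),110+r*np.sin(th)+off*np.cos(th))
def tcp(th,r=155,h=9):
    e=(90-180*np.cos(th)+10*np.sin(th)+h,110+180*np.sin(th)+10*np.cos(th)-(180-r)) if th>np.pi/2 else (90-r*np.cos(th)+10*np.sin(th)+h,110+r*np.sin(th)+10*np.cos(th))
    return W(0,*e)
E
python3 - <<'E'
from door import *
grip(50); S=[484,-228.5]
movel([*S,255],speed=120); hold(.2); s=snapshot("side")
print(current_grip_width(),current_t())
uvt=np.array([[228,98],[162,262]])/1.4; uvs=np.array([[142,243]])/1.4
for th in np.arange(1.4,1.96,.1):
    print(round(th,2),proj("top",[D(180,th,o,x) for o in(0,10) for x in(130,-130)]).round(0).tolist(),proj("side",[D(180,th,o,x) for o in(0,10) for x in(130,-130)]).round(0).tolist())
print(uvt,uvs)
for th in(1.95,1.7,1.3,.8,.4,0):
    q=inverse_kinematics(tcp(th),down(yb)); print(th,tcp(th).round(),None if q is None else np.round(q,2))
print(inverse_kinematics(tcp(1.95)+[20,60,70],down(yb)))
cv2.imwrite("pics/c6.png",np.hstack([tile(s,275,120,70,90,5),tile(s,100,160,90,90,5)]))
E
```

```text
50.0572853816957 20.225
1.4 [[195.0, 78.0], [147.0, 201.0], [190.0, 76.0], [142.0, 200.0]] [[132.0, 155.0], [232.0, 206.0], [127.0, 156.0], [228.0, 208.0]]
1.5 [[186.0, 75.0], [138.0, 198.0], [181.0, 73.0], [133.0, 197.0]] [[124.0, 158.0], [225.0, 210.0], [120.0, 160.0], [221.0, 213.0]]
1.6 [[177.0, 72.0], [129.0, 195.0], [173.0, 71.0], [124.0, 194.0]] [[116.0, 162.0], [217.0, 216.0], [112.0, 165.0], [213.0, 219.0]]
1.7 [[169.0, 70.0], [121.0, 193.0], [165.0, 69.0], [116.0, 191.0]] [[109.0, 167.0], [210.0, 223.0], [104.0, 170.0], [206.0, 226.0]]
1.8 [[161.0, 69.0], [113.0, 190.0], [157.0, 68.0], [109.0, 189.0]] [[101.0, 173.0], [202.0, 230.0], [97.0, 176.0], [198.0, 234.0]]
1.9 [[154.0, 67.0], [106.0, 188.0], [150.0, 67.0], [102.0, 187.0]] [[94.0, 180.0], [195.0, 238.0], [90.0, 183.0], [191.0, 243.0]]
[[162.85714286  70.        ]
 [115.71428571 187.14285714]] [[101.42857143 173.57142857]]
1.95 [655. 275. 249.] [ 0.23  0.47  1.21 -0.    1.46  0.52]
1.7 [643. 234. 262.] [ 0.18  0.4   1.28 -0.    1.46  0.47]
1.3 [624. 172. 262.] [ 0.09  0.32  1.39 -0.    1.43  0.38]
0.8 [604. 106. 228.] [-0.02  0.27  1.52 -0.    1.35  0.27]
0.4 [594.  70. 180.] [-0.08  0.29  1.6  -0.    1.25  0.21]
0 [589.  54. 120.] [-0.11  0.35  1.66 -0.    1.14  0.18]
[ 3.04239531e-01  5.42560023e-01  9.76318366e-01 -4.44089210e-16
  1.62271426e+00  5.94239531e-01]
```

View pics/c6.png

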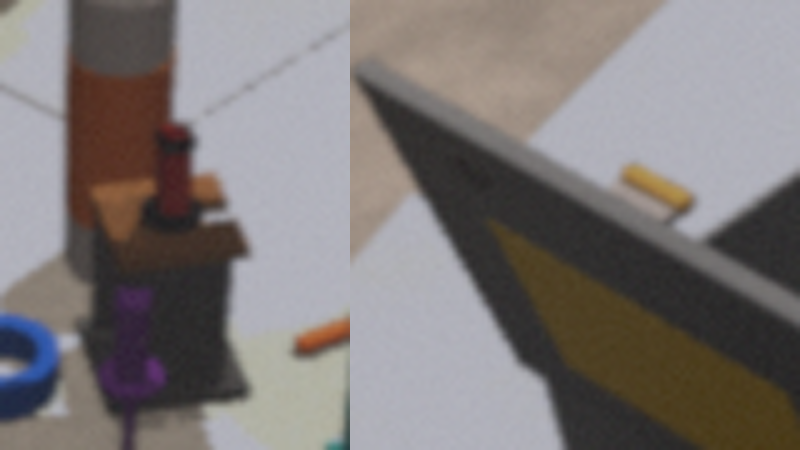

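Side view: the red stylus hangs upright in the stand, guard at (172,215) on the plate. The door is at about 1.78 rad, with its free-edge corner at (360,65). Now closing it from outside.

Run:
```python
from door import *
o=down(yb)
movel([484,-228.5,345],speed=200)
grip(0,20)
a=tcp(1.95)
m=W(-60,-20,350)
move_to(m,o); move_to([a[0],a[1],350],o)
print(np.round(current_tcp_pos()),current_force().round(1),current_t())
print("down",movel(a,speed=120,stop_force=6),current_tcp_pos().round())
hold(.1); f0=current_force()
for th in np.r_[np.arange(1.85,.25,-.1),.2,.13]:
    r=movel(tcp(th),speed=130,stop_force=30)
    print(round(th,2),r,(current_force()-f0).round(1))
    if r: break
print(np.round(current_tcp_pos(),1),current_t())
```

```text
[655. 274. 350.] [0.1 0.  0.5] 23.8083
down False [656. 275. 250.]
1.85 False [-0.5  1.2  0.1]
1.75 False [ 0.  -0.1  0.2]
1.65 False [-0.8  0.2  1.1]
1.55 False [ 0.2  0.5 -0.5]
1.45 False [-1.1  0.3 -0.2]
1.35 False [-1.1  1.2 -0.4]
1.25 False [-0.9  0.5  0.8]
1.15 False [-0.1  0.6 -0.1]
1.05 False [-1.5  0.9 -0.1]
0.95 False [-1.6  0.5  0.5]
0.85 False [-0.6  0.6  1.1]
0.75 False [0.2 0.4 0.7]
0.65 False [-1.   0.5  0.1]
0.55 False [-1.5  0.6 -0.3]
0.45 False [-1.3  0.5  0.9]
0.35 False [-1.2  0.9  0.5]
0.2 False [-1.3  1.6  0.2]
0.13 False [-1.   1.3  0.2]
[589.5  56.7 140. ] 29.8333
```

Run:
```python
from door import *
f0=current_force(); p=tcp(0)
z=138
while z>106:
    z-=2; r=movel([p[0],p[1],z],speed=25,stop_force=15); d=(current_force()-f0).round(1)
    print(z,r,np.round(current_tcp_pos()[2],1),d)
    if r or d[2]>12: break
hold(.3);print((current_force()-f0).round(1),current_tcp_pos().round(1),current_t())
cv2.imwrite("pics/c7.png",tile(snapshot("side"),90,150,210,180,3))
```

```text
136 False 136.2 [-0.3 -0.7  0.8]
134 False 134.2 [-0.8 -2.   2.4]
132 False 131.9 [-0.1 -2.2  1.8]
130 False 129.5 [ 0.4 -1.5  0.1]
128 False 127.5 [-0.  -1.4 -0.2]
126 False 125.8 [-0.1  0.3 -0.7]
124 False 123.8 [ 0.6 -1.2  0. ]
122 False 121.8 [-0.4 -0.3 -0.6]
120 False 120.9 [-2.2 -0.7  5.6]
118 False 120.8 [-8.9 -0.9 18.1]
[-8.7 -1.1 18. ] [589.4  54.1 120.8] 32.725
```

View pics/c7.png

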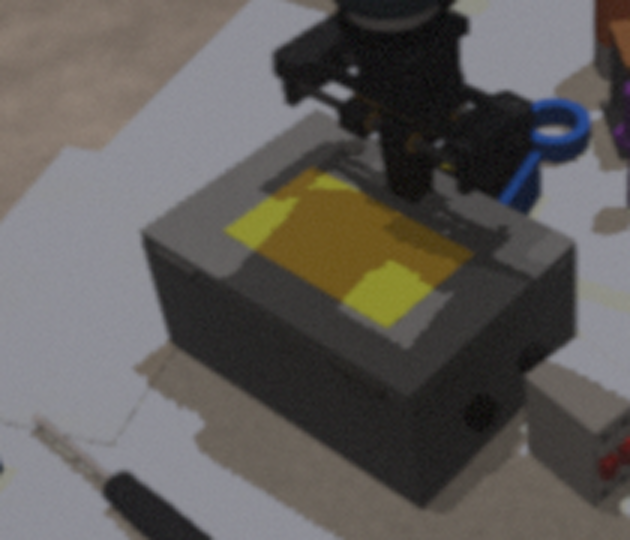

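The door is flat on the box. The catch resisted around z=134–132, then pulled the door in, and it stopped rigid at z=120.8 (shut is 120). I'll retract and take a final look.

Run:
```python
from door import *
p=current_tcp_pos(); movel([p[0],p[1],300],speed=120); move_to(W(-200,-20,330),down(yb)); hold(.3)
cv2.imwrite("pics/c8.png",np.hstack([tile(snapshot("side"),90,90,270,290,1.45),tile(snapshot("top"),90,50,270,290,1.45)])); print(current_t(),current_force().round(1))
```

```text
35.675 [ 0.1 -0.2 -0.3]
```

View pics/c8.png

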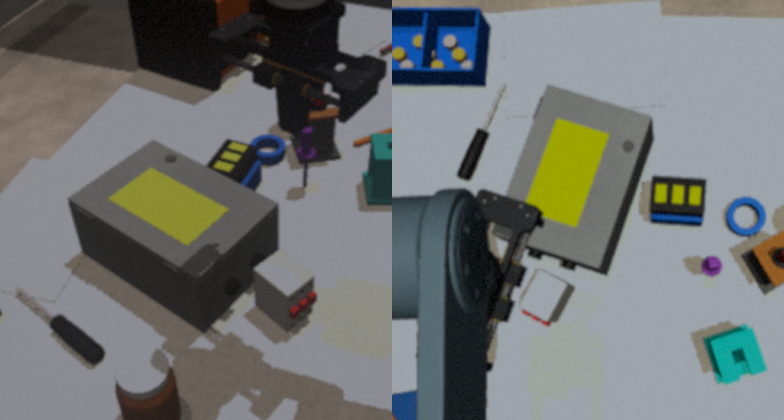

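Door shut flush. The stylus is in its stand: the red handle is visible at (780,255) in the top view and (318,98) in the side view. Bystanders are where they were, and the gripper is clear.

```bash
python3 -c "
from bench import *
print(sign_off(), current_t())"
```

```text
the job is handed in; nothing more can be done
the job is handed in; nothing more can be done
```

The blue button has been reset, the stylus is back in its stand and the door is shut on its catch. I handed the job in at about 36 s of the 69 s allowed.

- **Button:** the red stylus's tip went into the recess and pressed the blue button through about 4 mm to a hard stop. It was held there for 0.8 s at about 10 N, with the tip well below the relay's face. I never moved the stylus over the green relay.
- **Stylus:** its guard touched the stand's plate at the expected height. After release, the picture showed it hanging upright in the slot.
- **Door:** I pushed it from outside only after the reset. The catch resisted, then gave way, and the door stopped hard at 120.8 mm where 120 mm means shut. It stayed flush after the arm backed off.
- **Bench:** the final pictures show no shift in the things in view. The pen and part of the can and jar were hidden or out of frame in that last look.

**One check disagreed:** the orange flag on the blue relay still looked orange after the press. I took the travel and force readings as the evidence that the button was reset.

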